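Clear the jammed bottle from the vial feeder

TASK

A square bottle that does not belong there has got stuck under the bar of the sloping vial feeder and is holding back the vials. Lift it out so that the three vials roll down to the stop, and set it down, not dropped, standing upright in the empty reject tray.

Things in the scene. Friction and masses are not known exactly. Their poses are not given: they have to be found in the camera images.
- chute: Vial feeder, fixed: an aluminium trough. Origin: on the bench under its middle; x level, towards its low end, y across. Its floor is 45 mm up at the origin and falls 12 degrees towards +x; 54 mm wide, walls 18 mm above the floor. A steel gauge bar, 8 mm square, crosses it 18.5 mm down-slope of the origin, 27 to 35 mm above the floor: vials roll under it. The stop's face is 125 mm down-slope.
- bottle_mid (a point): The jammed bottle, 60-110 g: white, square, grey cap, standing in the trough against the bar, its base flat on the slope (leans 12 degrees down-slope), faces parallel to the walls. Body 36 x 36 x 58 mm high, cap 26 mm wide, 74 mm in all. Point: on its axis 37 mm above its base; z up the axis to the cap, y across the trough. A like bottle on the bench is not part of the job.
- tray_in (a point): The reject tray, fixed beside the feeder (either side): empty, shallow, square, grey plastic, 130 x 130 mm outside, walls 4 mm thick and 25 mm high. The point is the centre of its inner floor, 4 mm above the bench; z up, x and y parallel to its walls. The green tip box on the feeder's other side is not the tray.
- rear_vial: The uppermost of three like vials lying crosswise in the trough behind the bottle: white cylinders with blue caps, 22 mm in diameter, 50 mm long, 20 g. Origin at its centre; y is its axis. They roll down by themselves once the bottle is lifted away; the rear one then rests against the other two, which lie against the stop.
Mind the look-alikes: they are no part of the job. Leave any orange look-alike of the part that bears bottle_mid alone. What is shaped like the part that bears tray_in but turquoise is not meant.

How it is judged:
On the way, in this order (a step that is already met when the one before it is completed fails the run):
1. the bottle is lifted clear of the feeder in the gripper: its centre more than 130 mm above the bench (height (world z) of bottle_mid above 0.13 m and contact force between the fingers and bottle above 0.3 N), for 0.1 s.
2. still held by the gripper, the bottle is lowered into the tray until its base is within about 13 mm of the tray's floor (x of bottle_mid in the frame of tray_in between -0.05 and 0.05 m and y of bottle_mid in the frame of tray_in between -0.05 and 0.05 m and z of bottle_mid in the frame of tray_in below 0.05 m and contact force between the fingers and bottle above 0.3 N), for 0.05 s.
At the end, for the whole second after the job is handed in: The bottle stands upright (within 8 degrees) on the floor of the reject tray, inside its walls, released and at rest; the rear vial lies at rest in the trough, past the bar, within 11 mm of the place it takes when all three vials are down against the stop (x of bottle_mid in the frame of tray_in between -0.05 and 0.05 m and y of bottle_mid in the frame of tray_in between -0.05 and 0.05 m and z of bottle_mid in the frame of tray_in between 0.03 and 0.045 m and angle between bottle_mid's own z axis and vertical below 0.15 rad and linear speed of each of bottle, rear_vial below 0.02 m/s and x of rear_vial in the frame of chute between 0.06 and 0.082 m and y of rear_vial in the frame of chute between -0.015 and 0.015 m and z of rear_vial in the frame of chute between 0.03 and 0.055 m); the robot touches nothing.
It also fails if it takes over 35 s, if anything falls off the work surface, if the arm or the gripper's body presses on something with over 40 N, if the wrist force passes 120 N, or if a joint passes its speed limit or range.

ROBOT

A 7-joint arm with a two-finger parallel gripper is mounted at the origin on the work surface. World frame = base frame: x ahead of the robot, y to its left, z up, the work surface at z = 0. Lengths are in m, angles in rad, forces in N, time in s.
With the tool pointing down it reaches from about 0.425 to 0.95 m from the base axis. Payload 4.7 kg.
Tool frame: the origin (TCP) lies between the finger pads; the fingertips stand 22 mm ahead of it and the grasp point (between the pads) lies 3 mm ahead of it (ctrl.tips_ahead is the distance from the TCP to the fingertips, in m); z points along the fingers, y is the line along which they close (so a half turn about z gives the same grasp; the last joint's range is limited). The gripper opens to 85 mm and grips with 20 to 120 N. Pads are 22 mm wide; open, the fingers measure 114 mm over their backs; the gripper's body (76 mm by 85 mm) begins 54 mm behind the grasp point. The pads swing forward as they close: fully open they stand 13 mm farther back than shut.
Start: joints at [-1.164, 0.469, -0.049, 1.532, 0.024, 1.141, -0.082], TCP at [0.285, 0.612, 0.253] pointing down, gripper open.
Joint ranges: [-2.59, 2.59], [-0.33, 1.99], [-1.39, 1.29], [0.1, 2.45], [-1.04, 4.18], [0.21, 1.99], [-2.66, 2.66]. Speed limits (rad/s): [2.57, 2.57, 3.14, 3.14, 3.14, 3.14, 3.14].

INTERFACE

Orientations are given as a 3x3 rotation matrix whose columns are the frame's x, y, z axes.
In Python, from plant import ctrl, vision gives the robot as it stands. Calls block until the motion is done:
- ctrl.move_to(position, orientation): joint-space move of the TCP to a pose.
- ctrl.move_straight(position, frame=None, max_speed=0.15): straight line of the TCP; frame=None keeps the orientation; max_speed is the mean speed in m/s.
- ctrl.set_joints(angles): joint-space move.
- ctrl.move_gripper(opening): finger opening in m; the grip force is fixed at half the most; returns when the fingers have stopped.
- ctrl.wait(seconds).
- ctrl.solve_ik(position, orientation): joint angles nearest the present ones, or None.
- vision.get_image(name): name is "side" or "top"; returns a dict with "color" (480x640x3 uint8, blue, green, red), "K" (3x3 intrinsics, pixels), "extrinsics" (4x4, takes a point from camera to world coordinates). Camera axes: x right, y down, z forward; pixel columns grow to the right and rows downward; lengths in m; the calibration is good to about 2 mm. A picture is of the moment at which its call begins. There is no depth.
A pose or a line that the arm cannot do raises ctrl.Unreachable and nothing moves.
- ctrl.finish_job(): hands the job in; it is judged then, once.
Readings, each from a call of its own:
- ctrl.current_time(): time.
- ctrl.current_joint_positions(): joint angles.
- ctrl.current_joint_vel(): joint speeds.
- ctrl.current_joint_efforts(): joint torques, N m.
- ctrl.current_ee_pos(): TCP position.
- ctrl.current_orientation(): TCP orientation.
- ctrl.current_force(): force on the tool from outside, world axes, zero at the start.
- ctrl.current_ft_torque(): the same for the moment, N m.
- ctrl.current_finger_gap(): finger opening in m.
- ctrl.current_gripper_force(): force on a finger pad.
Only numpy, scipy, OpenCV 4.12 (cv2) and the standard library are available. Lean on these libraries where they do the work, as an engineer would, in place of code of your own. Each camera call takes 0.05 s, during which the arm holds its last target. There are 200 camera calls.

## Working session

There is one attempt and no reset: what is moved stays moved. The work goes in short steps, each a Python script; the robot and the scene stay as the last script left them, time stands still between calls to the robot, and variables do not carry over. Pictures are saved under pics/ and viewed, at most 10 in all, crops included, and the job is handed in when it is done.

```bash
mkdir -p pics; ls; python3 - <<'E'
from plant import ctrl, vision
import cv2
for n in("side","top"):
    d=vision.get_image(n); cv2.imwrite(f"pics/{n}0.png",d["color"]); print(n,d["K"].tolist(),d["extrinsics"].round(4).tolist())
E
```

```text
pics
side [[580.7533527964073, 0.0, 319.0860287574353], [0.0, 580.7533527964073, 233.44717215822413], [0.0, 0.0, 1.0]] [[0.9254, -0.2019, 0.3208, 0.0772], [-0.3791, -0.4974, 0.7803, -1.0357], [0.002, -0.8437, -0.5369, 0.8081], [0.0, 0.0, 0.0, 1.0]]
top [[521.6317069069195, 0.0, 318.4260683597697], [0.0, 521.6317069069195, 232.80286940919], [0.0, 0.0, 1.0]] [[-0.0223, -0.982, 0.1876, 0.3366], [-0.9995, 0.026, 0.0173, 0.0294], [-0.0218, -0.1871, -0.9821, 0.9748], [0.0, 0.0, 0.0, 1.0]]
```

View pics/top0.png

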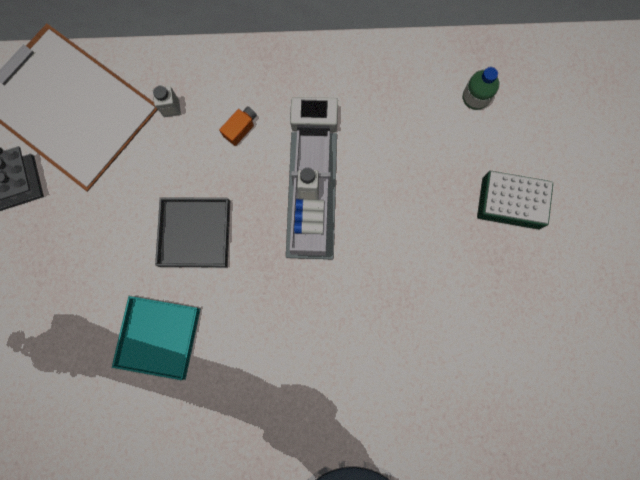

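View pics/side0.png

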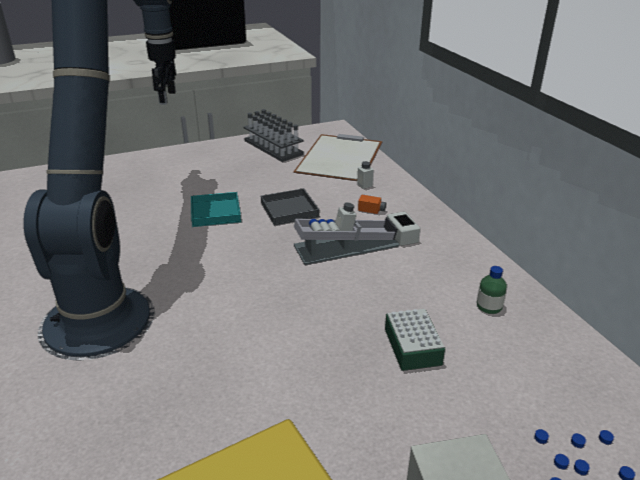

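The top view shows the jammed bottle at about (307,178). The vials are behind it at about (308,215), the chute's low end is at the top of the picture at about (314,100), and the grey tray is at about (194,232). The side view shows the same bottle at about (346,215). I'll zoom in on both.

```bash
python3 - <<'E'
import cv2
a=cv2.imread("pics/top0.png")[90:265,150:350]; cv2.imwrite("pics/topc.png",cv2.resize(a,None,fx=4,fy=3.4285714,interpolation=3)[:600])
a=cv2.imread("pics/side0.png")[180:270,250:430]; cv2.imwrite("pics/sidec.png",cv2.resize(a,None,fx=4.4444,fy=4.4444,interpolation=3))
E
```

```text
(no output)
```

View pics/topc.png

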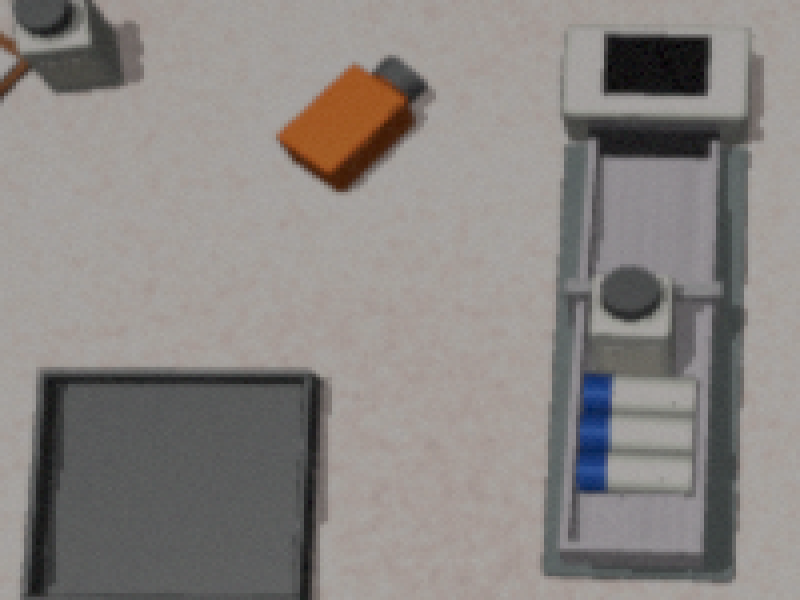

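View pics/sidec.png

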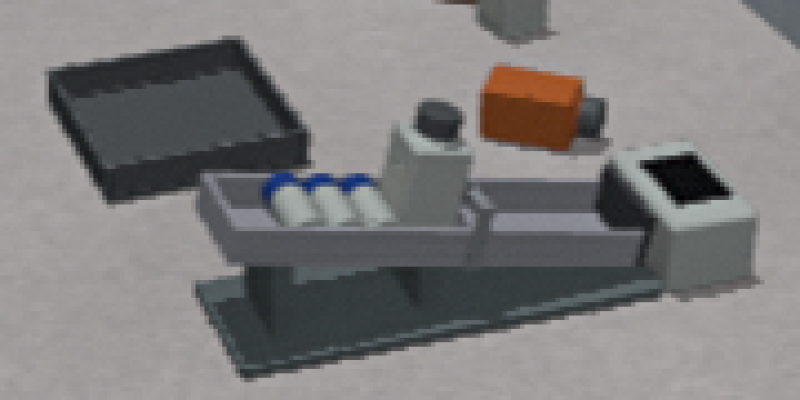

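The crops show the bar ends at (565,288) and (722,290), the cap at (631,290), and the base-plate edges (545,577)→(566,147) and (732,580)→(748,150). The tray's rim corners are at (40,370), (318,372) and so on. In the side crop the cap top is at (439,108). The feeder falls towards +x. Next I'll turn these into positions.

```bash
cat > h.py <<'E'
import numpy as np
C={"side":(np.array([[580.753,0,319.086],[0,580.753,233.447],[0,0,1]]),np.array([[0.9254,-0.2019,0.3208,0.0772],[-0.3791,-0.4974,0.7803,-1.0357],[0.002,-0.8437,-0.5369,0.8081]])),
"top":(np.array([[521.6317,0,318.426],[0,521.6317,232.803],[0,0,1]]),np.array([[-0.0223,-0.982,0.1876,0.3366],[-0.9995,0.026,0.0173,0.0294],[-0.0218,-0.1871,-0.9821,0.9748]]))}
def at(cam,uv,z):
    K,E=C[cam]; d=E[:,:3]@np.linalg.solve(K,[*uv,1]); return E[:,3]+d*(z-E[2,3])/d[2]
tc=lambda u,v:(u/4+150,v/3.42857+90)
sc=lambda u,v:(u/4.4444+250,v/4.4444+180)
E
python3 - <<'E'
from h import *
import cv2
p=lambda n,c,uv,z:print(n,(at(c,uv,z)*1000).round(1))
p("barL","top",tc(565,288),.0754);p("barR","top",tc(722,290),.0754)
for q in((545,577),(732,580),(566,147),(748,150)):p("plate","top",tc(*q),.005)
for q in((560,552),(706,556),(597,140),(713,140)):p("wall?","top",tc(*q),.06)
p("cap","top",tc(631,290),.118);p("capS","side",sc(439,107),.118)
for q in((611,375),(695,376),(697,492)):p("vial","top",tc(*q),.075)
# body top face corners
for q in((592,335),(671,337)):p("bodytop rear","top",tc(*q),.108)
for q in((397,122),(432,153),(469,150)):p("bodytop S","side",sc(*q),.104)
# tray
im=cv2.imread("pics/top0.png").astype(int)
g=im.mean(2)
m=((g<115)).astype('uint8');m[:190]=0;m[275:]=0;m[:,:150]=0;m[:,240:]=0
c=max(cv2.findContours(m,0,1)[0],key=cv2.contourArea)
r=cv2.minAreaRect(c);print(r,cv2.contourArea(c))
q=cv2.approxPolyDP(c,6,True)[:,0];print(q.tolist())
for a in q:p("rim","top",a,.025)
for a in((48,71),(240,38),(309,131),(108,170)):p("rimS","side",sc(*a),.025)
E
```

```text
barL [617.2  91.7  75.4]
barR [614.1  21.2  75.4]
plate [474.7 108.    5. ]
plate [470.8  20.3   5. ]
plate [723.3  95.    5. ]
plate [718.7   5.6   5. ]
wall? [479.8  96.7  60. ]
wall? [476.  32.  60.]
wall? [704.9  76.8  60. ]
wall? [703.3  23.   60. ]
cap [602.   60.5 118. ]
capS [605.6  62.1 118. ]
vial [569.8  71.8  75. ]
vial [568.2  34.5  75. ]
vial [507.   35.1  75. ]
bodytop rear [582.1  78.1 108. ]
bodytop rear [580.1  44.1 108. ]
bodytop S [588.1  78.  104. ]
bodytop S [591.9  40.5 104. ]
bodytop S [611.6  35.9 104. ]
((193.0, 232.5), (69.0, 76.0), 90.0) 4965.5
[[160, 198], [155, 264], [227, 267], [230, 200]]
rim [592.9 344.2  25. ]
rim [467.4 349.1  25. ]
rim [458.5 215.6  25. ]
rim [585.3 211.3  25. ]
rimS [468.1 344.1  25. ]
rimS [595.8 339.8  25. ]
rimS [591.7 212.9  25. ]
rimS [464.5 215.1  25. ]
```

```bash
cat >> h.py <<'E'
psi=-0.048; a=np.radians(12)
cx=np.array([np.cos(psi),np.sin(psi),0]); cy=np.array([-np.sin(psi),np.cos(psi),0])
zb=np.sin(a)*cx+np.array([0,0,np.cos(a)])
mid=np.array([.5955,.0612,.0819])
grasp_off=.041-.037+.003     # TCP above bottle_mid along its axis
def tool(z,y): z=-z; return np.column_stack([np.cross(y,z),y,z])
E
python3 - <<'E'
from plant import ctrl,vision
from h import *
import cv2
R0=ctrl.current_orientation(); s=1 if R0[:,1]@cy>0 else -1
R=tool(zb,s*cy); print(s,R0.round(2).tolist())
g=mid+grasp_off*zb
print([None if q is None else np.round(q,2) for q in (ctrl.solve_ik(g+.1*zb,R),ctrl.solve_ik(g,R))])
ctrl.move_to(g+.1*zb,R); ctrl.move_gripper(.066); print(ctrl.current_time(),ctrl.current_ee_pos(),g+.1*zb)
ctrl.move_straight(g,max_speed=.08)
print(ctrl.current_time(),ctrl.current_force(),ctrl.current_ee_pos()-g)
t=vision.get_image("top")["color"][110:270,230:390];q=vision.get_image("side")["color"][150:270,270:430]
cv2.imwrite("pics/g1.png",np.hstack([cv2.resize(t[20:140,:],(400,300),interpolation=3),cv2.resize(q,(400,300),interpolation=3)]))
E
```

```text
1 [[-0.91, 0.42, -0.0], [0.42, 0.91, -0.0], [-0.0, -0.0, -1.0]]
[array([-0.23,  0.54,  0.13,  1.6 , -0.11,  1.21,  1.45]), array([-0.22,  0.62,  0.09,  1.72, -0.11,  1.01,  1.45])]
2.7417 [0.61769803 0.06047298 0.18659868] [0.61772093 0.06013258 0.18656179]
4.1417 [0.57136387 0.2895947  0.50583633] [5.43097767e-04 4.07552782e-05 5.77131680e-04]
```

View pics/g1.png

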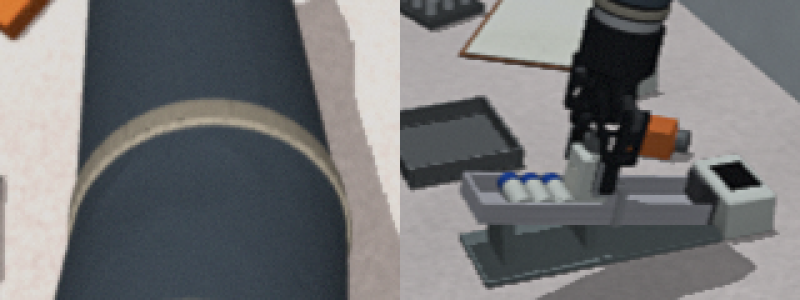

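The side view shows the fingers straddling the bottle. The near finger's tip is at crop pixel (607,192), or image (353,227), and the bottle's left edge is at about (570,195). I'll check by projection that the finger is centred on the bottle along x.

```bash
python3 - <<'E'
from h import *
import cv2
def pr(P,c="side"):
    K,E=C[c]; q=K@(E[:,:3].T@(P-E[:,3])); return q[:2]/q[2]
g=mid+grasp_off*zb
im=cv2.imread("pics/side0.png")
print("near tip exp",pr(g-.018*zb-.04*cy), "crop",(pr(g-.018*zb-.04*cy)-[270,150])*2.5+[400,0])
a=cv2.resize(im[180:250,310:390],None,fx=7,fy=7,interpolation=3)
b=cv2.imread("pics/g1.png")[90:230,500:]
for h in(-.037,.021):
    pts=[((pr(mid+h*zb+sx*.018*cx_+sy*.018*cy)-[310,180])*7+3).astype(int) for cx_ in [np.cross(cy,zb)] for sx,sy in((-1,-1),(1,-1),(1,1),(-1,1))]
    cv2.polylines(a,[np.array(pts)],True,(0,0,255),1)
cv2.imwrite("pics/ov.png",a)
E
```

```text
near tip exp [349.91365992 230.1761529 ] crop [599.7841498  200.44038224]
```

View pics/ov.png

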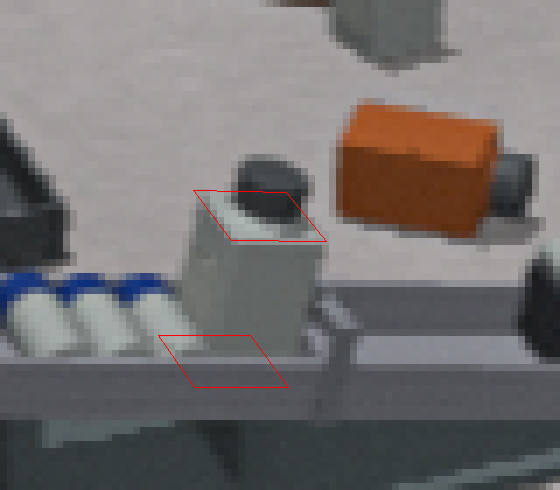

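The overlay matches the bottle within about 1 px (body top at (195-325,190-240)), so the grasp pose is good. Now I'll close and lift.

```bash
python3 - <<'E'
from plant import ctrl,vision
from h import *
import cv2
ctrl.move_gripper(.02); print("gap",ctrl.current_finger_gap(),ctrl.current_gripper_force(),ctrl.current_force().round(1),ctrl.current_time())
g=mid+grasp_off*zb
ctrl.move_straight(g+.085*zb,max_speed=.07)
print("gap",ctrl.current_finger_gap(),ctrl.current_gripper_force(),ctrl.current_force().round(1),ctrl.current_ee_pos(),ctrl.current_time())
ctrl.wait(.3)
q=vision.get_image("side")["color"][130:270,250:430]
cv2.imwrite("pics/l1.png",cv2.resize(q,None,fx=4,fy=4,interpolation=3))
E
```

```text
gap 0.035563683351714746 60.45227766036987 [-0.7 -0.   2.3] 4.6167
gap 0.035505102140139036 60.16448378562927 [0.2 0.1 0.1] [0.61420075 0.06024984 0.1713293 ] 5.9833
```

View pics/l1.png

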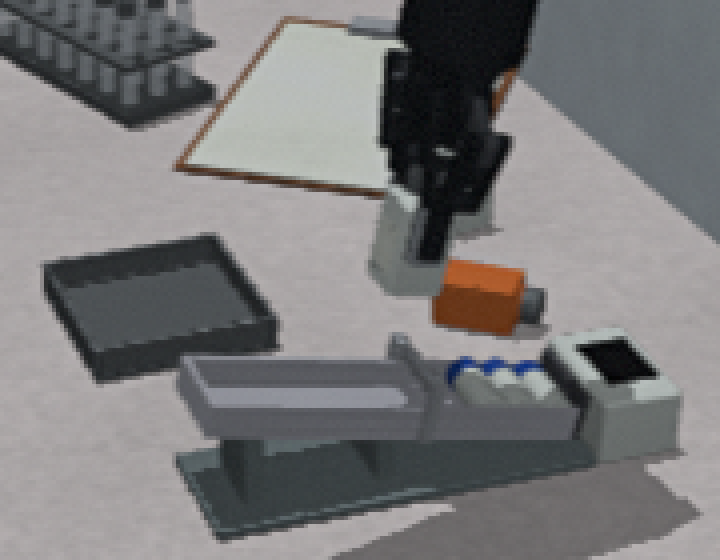

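The bottle is held upright in the fingers at about (410,240). The three vials have rolled down against the stop at about (500,375). Next I'll carry the bottle to the tray.

```bash
python3 - <<'E'
from plant import ctrl,vision
from h import *
import cv2
R=tool(np.array([0,0,1.]),cy); T=np.array([.528,.279,0])
ctrl.move_to(T+[0,0,.19],R); print(ctrl.current_time(),ctrl.current_ee_pos())
ctrl.move_straight(T+[0,0,.056],max_speed=.08); ctrl.wait(.3)
f0=ctrl.current_force()[2]; z=.056
while z>.040:
    z-=.0007; ctrl.move_straight(T+[0,0,z],max_speed=.02)
    f=ctrl.current_force()[2]-f0
    if abs(f)>2: break
print("contact",z,f,ctrl.current_ee_pos(),ctrl.current_time(),ctrl.current_finger_gap())
q=vision.get_image("side")["color"][130:270,240:420]
cv2.imwrite("pics/p1.png",cv2.resize(q,None,fx=4,fy=4,interpolation=3))
E
```

```text
7.2667 [0.52924312 0.27699062 0.19003294]
contact 0.04830000000000001 5.15151291926316 [0.52806835 0.2790619  0.04876812] 12.1417 0.03551992642462998
```

View pics/p1.png

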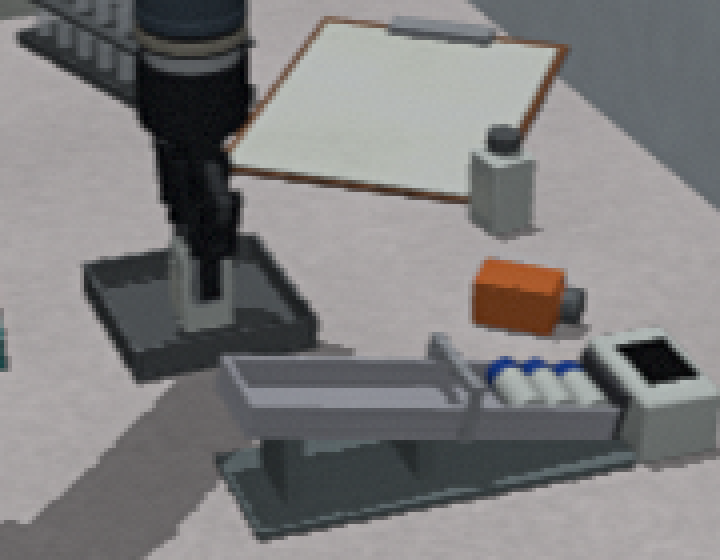

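The bottle stands on the tray floor at about (205,325), with contact at the expected height of 48 mm. I'll release it and retreat straight up.

```bash
python3 - <<'E'
from plant import ctrl,vision
from h import *
import cv2
ctrl.move_gripper(.064); ctrl.wait(.3)
p=ctrl.current_ee_pos(); ctrl.move_straight([p[0],p[1],.22],max_speed=.08); ctrl.wait(.5)
print(ctrl.current_time(),ctrl.current_force().round(2))
q=vision.get_image("side")["color"][130:270,240:420]
cv2.imwrite("pics/p2.png",cv2.resize(q,None,fx=4,fy=4,interpolation=3))
E
```

```text
15.6833 [ 0.1   0.95 -0.14]
```

View pics/p2.png

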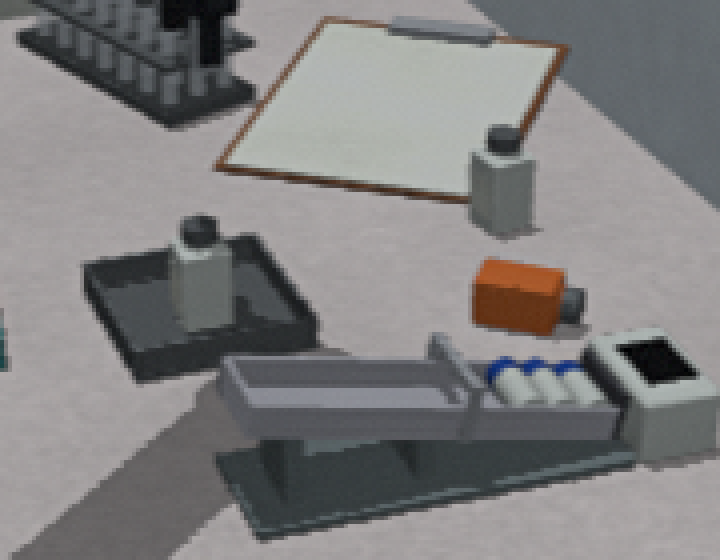

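The bottle stands upright in the tray at about (203,275). The vials lie against the stop at about (540,380), and the gripper is clear of everything. I'll hand it in.

```bash
python3 -c "
from plant import ctrl
print(ctrl.finish_job())"
```

```text
the job is handed in; nothing more can be done
None
```

I handed the job in at about 16 s on the robot's clock: the bottle stands upright and released in the grey reject tray, and all three vials have rolled down to the stop. No verdict came back, so this rests on the last camera picture.

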